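Count to the third charging bay and push the battery pack in

ROBOT

A 7-joint arm with a two-finger parallel gripper is mounted at the origin on the work surface. World frame = base frame: x ahead of the robot, y to its left, z up, the work surface at z = 0. Lengths are in m, angles in rad, forces in N, time in s.
With the tool pointing down it reaches from about 0.425 to 1.025 m from the base axis. Payload 3.6 kg.
Tool frame: the origin (TCP) lies on the front face of the gripper's body, between the roots of the fingers; the fingertips stand 73 mm ahead of it and the grasp point (between the pads) lies 54 mm ahead of it; z points along the fingers, y is the direction in which the jaws open and shut (so a half turn about z gives the same grasp; the last joint's range is limited). The gripper opens to 85 mm and grips with 20 to 120 N. Pads are 22 mm wide; open, the fingers measure 114 mm over their backs; the gripper's body (76 mm by 85 mm) begins 54 mm behind the grasp point. The pads swing forward as they close: fully open they stand 13 mm farther back than shut.
Start: joints at [1.204, 0.591, 0.048, 1.609, -0.033, 0.943, -0.034], TCP at [0.195, -0.698, 0.304] pointing down, gripper open.
Joint ranges: [-2.69, 2.69], [-0.47, 2.24], [-1.27, 1.36], [0.19, 2.51], [-1.53, 4.68], [0.08, 2.07], [-3.09, 3.09]. Speed limits (rad/s): [2.57, 2.57, 3.14, 3.14, 3.14, 3.14, 3.14].

INTERFACE

Orientations are given as a 3x3 rotation matrix whose columns are the frame's x, y, z axes.
In Python, from bench import env gives the robot as it stands. Calls block until the motion is done:
- env.goto(position, orientation): joint-space move of the TCP to a pose.
- env.move_linear(position, feed=0.15, ori=None, until_force=None): straight line of the TCP; ori=None keeps the orientation; feed is the mean speed in m/s. With until_force (N) it stops when the force on the tool has changed by that much, and returns True; else False.
- env.move_j(angles): joint-space move.
- env.command_gripper(opening, effort=None): finger opening in m; effort is the grip in N (None keeps the last); returns when the fingers have stopped.
- env.sleep(seconds).
- env.solve_ik(position, orientation): joint angles nearest the present ones, or None.
- env.state(): the state.
- env.camera(name): name is "scene" or "top" or "wrist"; returns the picture (400x640x3 uint8, red, green, blue); there is no depth.
- env.calibration(name): a dict with "K" (3x3 intrinsics, pixels), "world_to_cam" (4x4, takes a point from world to camera coordinates). Camera axes: x right, y down, z forward; pixel columns grow to the right and rows downward; lengths in m; the calibration is good to about 2 mm. The wrist camera is an equidistant fisheye: a pixel r from the principal point sees the ray r / f radians off the axis. A picture is of the moment at which its call begins: read the wrist's pose just before it. calibration takes no time and is no camera call; for the wrist camera it gives the pose at the moment of the call.
A pose or a line that the arm cannot do raises env.MotionError and nothing moves.
- env.finish_job(): hands the job in, once; it reports no verdict.
The state is a dict: "t": time; "joints": joint angles; "joint_velocities": joint speeds; "joint_torque": joint torques, N m; "ee_pos": TCP position; "tool_rot": TCP orientation; "ft_force": force on the tool from outside, world axes, zero at the start; "torque": the same for the moment, N m; "finger_gap": finger opening in m.
Only numpy, scipy, OpenCV 4.12 (cv2) and the standard library are available. Lean on these libraries where they do the work, as an engineer would, in place of code of your own. Each camera call takes 0.05 s, during which the arm holds its last target. There are 200 camera calls.

TASK

Starting at the orange end of the charging dock, count along it with the tip of closed fingers, lightly touching the first, second and third white dividers one after another, before you move the blue battery pack. Then push the blue pack along the desk, without lifting it, into the third bay from the orange end (the one just past the third divider; bays with a pack in them count too) until it is fully home, and move clear. Leave the grey packs, the bottle and the mouse where they are.

Things in the scene. Friction and masses are not known exactly. Their poses are not given: they have to be found in the camera images.
- dock: Fixed grey charging dock. Origin: on the desk, mid-width, at the bays' back wall; +x points from the open mouths to the back wall (level, push-in direction), y along the row. Housing x 0 to 45, y +-141, 34 mm high. Seven dividers 46 mm apart (y -138 to 138); six bays between, 40 mm wide, 55 deep, centres y +-23, +-69, +-115, open on top; their floor is the desk, no step. Yaw within 0.2 rad.
- orange_cap: Bright orange fixed end cap of the dock's housing, 45 x 18 x 34 mm, at one end of the row: at dock y = +150 or -150 mm, which varies. Counting starts at this end. Origin: underside, middle of its front face; axes as the dock's.
- black_cap: Black fixed end cap of the same size at the other end of the dock.
- pack: Loose blue battery pack with a yellow band: 70 (its x) x 34 (y) x 20 mm (z), 60 to 130 g, slides on the desk. Origin: centre of underside. Starts flat on the desk in front of the dock, about 60 to 75 mm short of the divider noses, opposite any bay, its x within 0.25 rad of the dock's x. Fully home, its end meets the back wall: origin at dock x = -35 mm, 15 mm standing out past the noses.
- seated_a: Bystander: dark-grey pack of the same size, already charging in the bay at dock y = -69 mm, its near end 15 mm past the divider noses. Loose. Origin: centre of its underside.
- seated_b: Bystander: dark-grey pack of the same size, already charging in the bay at dock y = +115 mm. Loose. Origin: centre of its underside.
- bottle: Bystander: dark straight-sided drinking flask, 68 mm in diameter, 200 mm high with its black cap, standing to the right of the work. Origin: centre of its underside.
- mouse: Bystander: white computer mouse, 115 x 64 x 36 mm, lying to the left of the work. Origin: centre of its underside.
- divider0: Fixed white upright divider of the dock at dock y = -138 mm: 6 mm thick, 30 mm high, reaching 55 mm from the back wall towards the robot (dock x -55 to 0), with a round nose. Origin: on the desk at the back wall; its axes are the dock's. It is the first divider when the orange cap is at dock y = -150 mm.
- divider1: Fixed white upright divider of the dock at dock y = -92 mm: 6 mm thick, 30 mm high, reaching 55 mm from the back wall towards the robot (dock x -55 to 0), with a round nose. Origin: on the desk at the back wall; its axes are the dock's.
- divider2: Fixed white upright divider of the dock at dock y = -46 mm: 6 mm thick, 30 mm high, reaching 55 mm from the back wall towards the robot (dock x -55 to 0), with a round nose. Origin: on the desk at the back wall; its axes are the dock's.
- divider3: Fixed white upright divider of the dock at dock y = 0 mm: 6 mm thick, 30 mm high, reaching 55 mm from the back wall towards the robot (dock x -55 to 0), with a round nose. Origin: on the desk at the back wall; its axes are the dock's.
- divider4: Fixed white upright divider of the dock at dock y = 46 mm: 6 mm thick, 30 mm high, reaching 55 mm from the back wall towards the robot (dock x -55 to 0), with a round nose. Origin: on the desk at the back wall; its axes are the dock's.
- divider5: Fixed white upright divider of the dock at dock y = 92 mm: 6 mm thick, 30 mm high, reaching 55 mm from the back wall towards the robot (dock x -55 to 0), with a round nose. Origin: on the desk at the back wall; its axes are the dock's.
- divider6: Fixed white upright divider of the dock at dock y = 138 mm: 6 mm thick, 30 mm high, reaching 55 mm from the back wall towards the robot (dock x -55 to 0), with a round nose. Origin: on the desk at the back wall; its axes are the dock's. It is the first divider when the orange cap is at dock y = +150 mm.
There are look-alikes about, which are no part of the job. There is more than one size of the pack; the job needs the smallest.

How it is judged:
By the outcome, as a careful person would: the job done as asked, in the order asked, and still so for the second after the job is handed in, with the robot touching nothing.
It also fails if it takes over 64 s, if anything falls off the work surface, if the arm or the gripper's body presses on something with over 40 N, if the wrist force passes 120 N, or if a joint passes its speed limit or range.

## Working session

There is one attempt and no reset: what is moved stays moved. The work goes in short steps, each a Python script; the robot and the scene stay as the last script left them, time stands still between calls to the robot, and variables do not carry over. Pictures are saved under pics/ and viewed, on a budget of 10 in all, crops included, one or two more only if the job needs it, and the job is handed in when it is done.

```bash
ls; mkdir -p pics; python3 - <<'E'
from bench import env
import cv2
for n in("top","scene"):
    im=env.camera(n); cv2.imwrite(f"pics/{n}0.png",im[:,:,::-1])
    c=env.calibration(n); print(n,c["K"].tolist(),c["world_to_cam"].round(4).tolist())
print(env.state())
E
```

```text
pics
top [[371.1685840979354, 0.0, 320.2376939475139], [0.0, 371.1685840979354, 201.2147397796925], [0.0, 0.0, 1.0]] [[0.0083, -0.9997, 0.0213, -0.0123], [-0.9913, -0.011, -0.1313, 0.6102], [0.1315, -0.02, -0.9911, 0.9464], [0.0, 0.0, 0.0, 1.0]]
scene [[483.50428809196546, 0.0, 324.9519385445041], [0.0, 483.50428809196546, 204.94484040581204], [0.0, 0.0, 1.0]] [[-0.5738, 0.8189, 0.0137, 0.3661], [0.6256, 0.4491, -0.6379, -0.3502], [-0.5285, -0.3575, -0.77, 1.6222], [0.0, 0.0, 0.0, 1.0]]
{'t': 0.1, 'joints': array([ 1.20449612,  0.59202183,  0.04830065,  1.60971913, -0.0333039 ,
        0.94272654, -0.03372103]), 'joint_velocities': array([ 1.49385688e-03, -1.44365375e-03, -6.05761369e-04, -1.13450563e-03,
       -2.98359492e-05, -5.57488692e-04,  2.64212806e-04]), 'joint_torque': array([ 3.56010270e-03, -5.49996758e+01,  1.55256875e+00, -1.98825395e+01,
        9.66639665e-03,  3.86416388e-03, -2.67347019e-06]), 'ee_pos': array([ 0.19518905, -0.69758975,  0.30284961]), 'tool_rot': array([[ 9.63004193e-01,  2.69485593e-01, -6.63225630e-04],
       [ 2.69486386e-01, -9.63002203e-01,  1.96098244e-03],
       [-1.10231228e-04, -2.06716459e-03, -9.99997857e-01]]), 'ft_force': array([-0.1971399 ,  0.36819712,  0.77205819]), 'torque': array([ 0.06664659, -0.01113123, -0.00796056]), 'finger_gap': 0.08510598419863658}
```

View pics/top0.png

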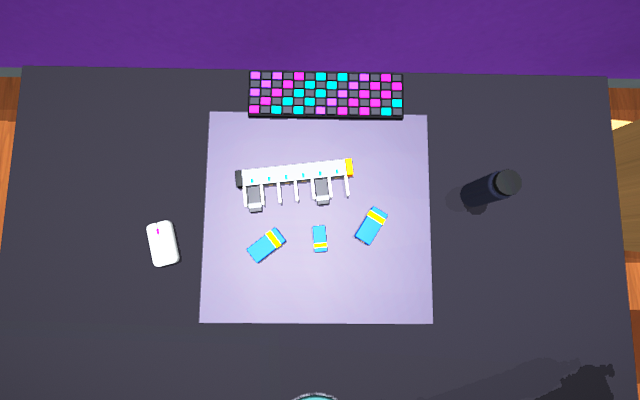

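View pics/scene0.png

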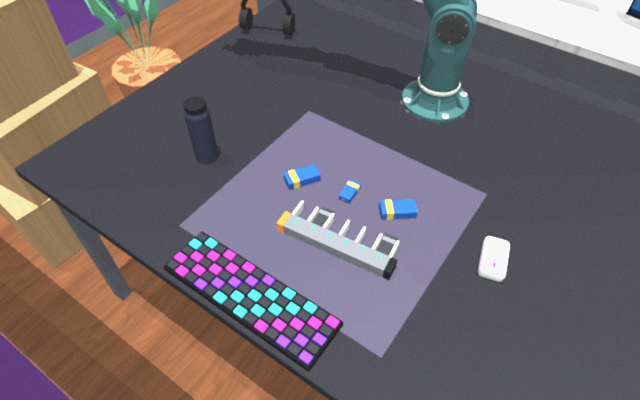

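The top view shows the dock with its orange cap on the right at (349,167) and its black cap at (239,179). Grey packs sit in bays at (255,197) and (321,190). There are three blue packs, at (266,245), (320,238) and (371,226). The middle one at (320,238) is the smallest, so it's the job's pack. I'll confirm that in an enlarged crop.

```bash
python3 - <<'E'
import cv2
im=cv2.imread("pics/top0.png")[150:260,225:385]
cv2.imwrite("pics/crop1.png",cv2.resize(im,None,fx=5,fy=5,interpolation=cv2.INTER_CUBIC))
E
```

```text
(no output)
```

View pics/crop1.png

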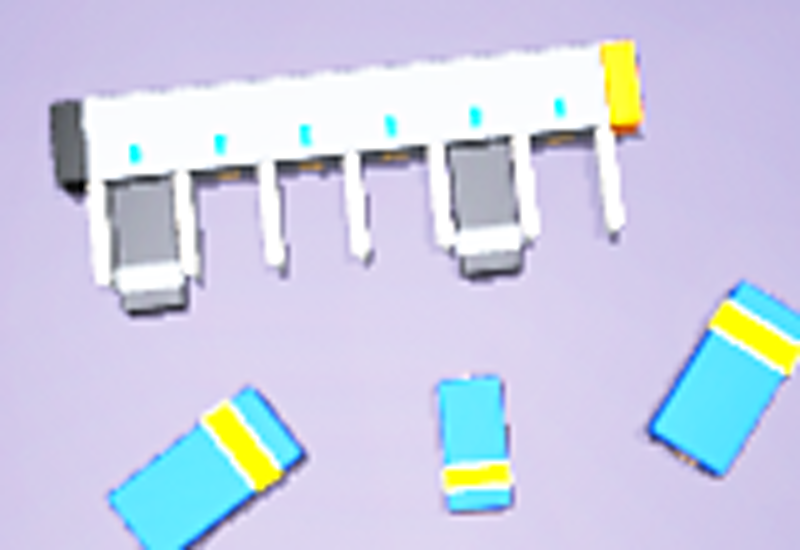

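The crop confirms it. The blue pack at crop (475,443) is about 63x128 px, against roughly 75x150 for the other two, so it is the smallest. Target bay 3 lies between the dividers whose noses are at crop (443,245) and (362,258), and it's empty. Next I'll fit the poses.

```bash
cat > h.py <<'E'
import numpy as np, cv2
from scipy.optimize import least_squares
def proj(c,P):
    P=np.atleast_2d(P); q=P@c["world_to_cam"][:3,:3].T+c["world_to_cam"][:3,3]
    return (q@c["K"].T)[:,:2]/q[:,2:]
def place(p,L):
    c,s=np.cos(p[2]),np.sin(p[2]); L=np.atleast_2d(L)
    return np.c_[p[0]+c*L[:,0]-s*L[:,1],p[1]+s*L[:,0]+c*L[:,1],L[:,2]]
def fit(c,L,uv,p0):
    r=least_squares(lambda p:(proj(c,place(p,L))-uv).ravel(),p0,loss='soft_l1')
    return r.x,(proj(c,place(r.x,L))-uv)
def crop(a): return np.array([225,150])+(np.array(a,float)+.5)/5-.5
E
python3 - <<'E'
from h import *
from bench import env
c=env.calibration("top")
W=c["world_to_cam"]; print("cam",-W[:3,:3].T@W[:3,3])
L=np.array([[45,-159,34],[45,-141,34],[0,-159,34],[45,141,34],[-58,-138,30],[-58,-46,30],[-58,0,30],[-58,46,30],[0,141,34],[45,159,34],[0,159,34]])/1e3
uv=crop([[634,42],[602,46],[638,126],[86,98],[612,230],[443,245],[360,256],[274,264],[92,178],[54,103],[68,187]])
p,r=fit(c,L,uv,[.6,0,0.]); print("dock",p,(r*5).round(1).tolist())
L=np.array([[35,17,20],[35,-17,20],[-35,-17,20],[-35,17,20]])/1e3
for nm,q in(("pack",[[438,380],[501,377],[511,503],[447,506]]),):
    k,r=fit(c,L,crop(q),[.5,0,0.]); print(nm,k,(r*5).round(1).tolist())
# overlay check in scene
s=env.calibration("scene"); im=cv2.imread("pics/scene0.png")
im=cv2.resize(im[130:290,260:420],None,fx=3.5,fy=3.5,interpolation=cv2.INTER_CUBIC)
t=cv2.resize(cv2.imread("pics/top0.png")[150:260,225:385],None,fx=3.5,fy=3.5,interpolation=cv2.INTER_CUBIC)
def draw(img,cc,o,pose,box):
    x0,x1,y0,y1,z=box
    P=place(pose,np.array([[x0,y0,z],[x1,y0,z],[x1,y1,z],[x0,y1,z]])/1e3)
    cv2.polylines(img,[((proj(cc,P)-o+.5)*3.5).astype(int)],True,(0,0,255),1)
for img,cc,o in((im,s,[260,130]),(t,c,[225,150])):
    draw(img,cc,o,p,(0,45,-159,159,34)); draw(img,cc,o,k,(-35,35,-17,17,20))
    for i in range(7): draw(img,cc,o,p,(-58,0,-141+46*i,-135+46*i,30))
out=np.zeros((600,560+0,3),np.uint8)
cv2.imwrite("pics/ov_s.png",im); cv2.imwrite("pics/ov_t.png",t)
R=np.array([[np.cos(p[2]),-np.sin(p[2])],[np.sin(p[2]),np.cos(p[2])]])
print("pack in dock",R.T@(k[:2]-p[:2]),k[2]-p[2])
E
```

```text
cam [0.48051391 0.013313   1.01835584]
dock [0.6680515  0.0623499  0.11576265] [[-0.1, -0.7], [-0.8, -1.4], [5.7, -4.0], [-3.8, -1.3], [5.1, 2.5], [4.4, 5.1], [2.1, 3.0], [2.6, 3.9], [-3.1, 0.5], [-5.2, -3.0], [-12.7, -5.0]]
pack [ 0.51397729 -0.00553494  0.07956666] [[0.1, -1.8], [0.1, -3.2], [-0.3, 1.6], [0.1, 3.2]]
pack in dock [-0.16088398 -0.04963425] -0.03619599187850213
```

View pics/ov_s.png

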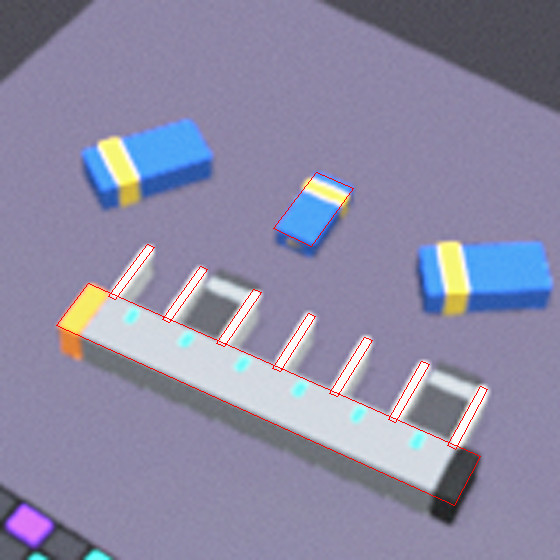

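View pics/ov_t.png

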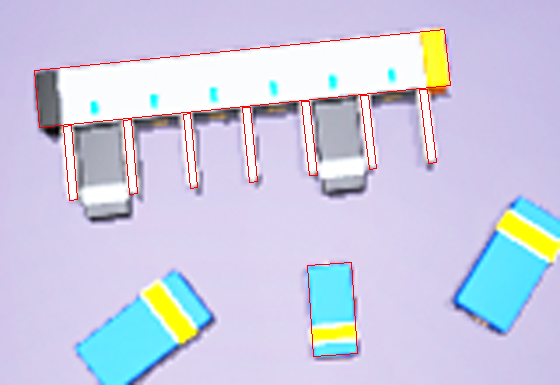

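The dock and pack poses agree in both views to about 2 mm: the overlays sit on the outlines, and the pack is 70 mm short of the noses, as specified. Now I'll touch the dividers from above, going high over the bottle first.

```bash
cat >> h.py <<'E'
D=np.array([.66805,.06235,.11576]); c_,s_=np.cos(D[2]),np.sin(D[2])
def W(x,y,z): return place(D,np.array([[x,y,z*1000]])/1e3)[0]   # dock mm, z in m
R0=np.array([[c_,s_,0],[s_,-c_,0],[0,0,-1.]])
E
python3 - <<'E'
from h import *
from bench import env
p=env.state()["ee_pos"]
env.move_linear([p[0],p[1],.42],feed=.25)
env.command_gripper(0.0,20)
env.goto(W(-28,-138,.42),R0); print(env.state()["t"])
env.move_linear(W(-28,-138,.125),feed=.25)
for y in(-138,-92,-46):
    env.move_linear(W(-28,y,.117),feed=.12)
    f=env.state()["ft_force"]
    hit=env.move_linear(W(-28,y,.098),feed=.015,until_force=2)
    s=env.state(); print(y,hit,s["ee_pos"].round(4),(s["ft_force"]-f).round(2),s["finger_gap"],s["t"])
    env.sleep(.15); print((env.state()["ft_force"]-f).round(2))
    env.move_linear(W(-28,y,.125),feed=.08)
E
```

```text
4.2083
-138 True [ 0.6561 -0.0779  0.1028] [ 1.07 -0.65  4.63] 0.0002085296033072695 6.6917
[0.36 0.22 5.16]
-92 True [ 0.6508 -0.0322  0.1027] [0.01 0.11 4.71] -2.3653436410141682e-05 8.7167
[-1.11  1.12  5.9 ]
-46 True [0.6455 0.0135 0.1028] [-0.25 -0.07  3.94] 0.0003714706779750274 10.7417
[ 0.01 -0.8   5.36]
```

All three touches landed at tip height 30 mm, as they should, with about 5 N. Next I'll push the pack sideways with one pad, jaws open wide, to line it up with bay 3.

```bash
python3 - <<'E'
from h import *
from bench import env
env.move_linear(W(-28,-46,.16),feed=.2)
env.goto(W(-161,-49,.16),R0)
env.command_gripper(.060,20)
f=env.state()["ft_force"]
print(env.move_linear(W(-161,-49,.079),feed=.1,until_force=5), env.state()["ee_pos"])
env.command_gripper(.044)
g=env.state()["finger_gap"]; print("gap",g,(env.state()["ft_force"]-f).round(2))
# pad at y=tool-g/2 pushes pack: final pack y=-23 -> tool y = -23-17+g/2
env.move_linear(W(-161,-40+g*500,.079),feed=.04); env.sleep(.2)
print((env.state()["ft_force"]-f).round(2))
env.move_linear(W(-161,-23,.079),feed=.04)
env.command_gripper(.060)
env.move_linear(W(-161,-23,.14),feed=.15)
env.move_linear(W(-235,-23,.14),feed=.2)
im=env.camera("top"); cv2.imwrite("pics/t2.png",im[:,:,::-1])
cv2.imwrite("pics/t2c.png",cv2.resize(im[150:260,225:385,::-1],None,fx=5,fy=5,interpolation=cv2.INTER_CUBIC)); print(env.state()["t"])
E
```

```text
False [ 0.51409138 -0.0048833   0.07932294]
gap 0.043784400844451926 [-0.2  -0.15 -0.86]
[-0.72  0.08  0.02]
16.925
```

View pics/t2c.png

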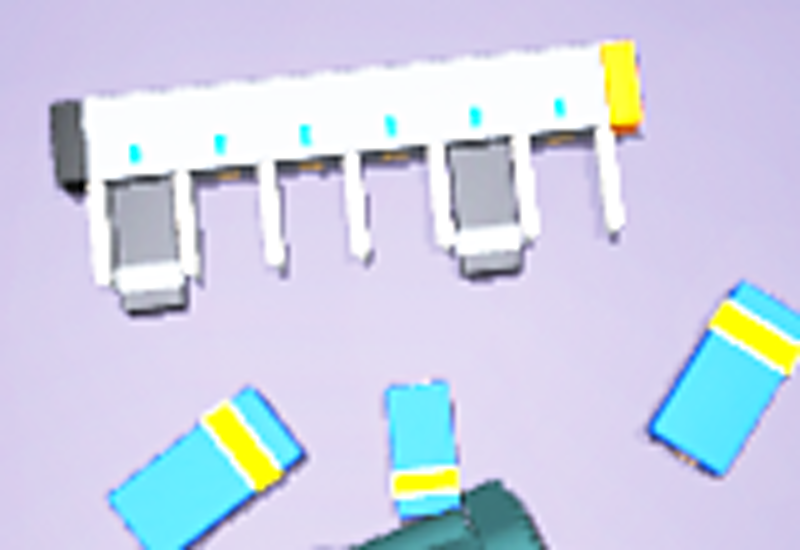

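The pack now sits opposite bay 3 and parallel to the dock, with its front corners at crop (386,388) and (448,381). Next I'll push from behind to just short of the noses and check before entering the bay.

```bash
python3 - <<'E'
from h import *
from bench import env
c=env.calibration("top")
L=np.array([[35,17,20],[35,-17,20],[-35,17,20]])/1e3
k,r=fit(c,L,crop([[386,388],[448,381],[400,516]]),[.5,0,0.])
R=np.array([[c_,-s_],[s_,c_]]); print("pack in dock",R.T@(k[:2]-D[:2]),k[2]-D[2],(r*5).round(1).tolist())
env.command_gripper(.010,20)
env.move_linear(W(-235,-23,.081),feed=.15)
print(env.move_linear(W(-153,-23,.081),feed=.06,until_force=8),env.state()["ee_pos"],W(-153,-23,.081))
im=env.camera("top"); cv2.imwrite("pics/t3.png",im[:,:,::-1])
t=cv2.resize(im[150:260,225:385,::-1],None,fx=5,fy=5,interpolation=cv2.INTER_CUBIC)
s=cv2.resize(env.camera("scene")[130:240,260:420,::-1],None,fx=5,fy=5,interpolation=cv2.INTER_CUBIC)
cv2.imwrite("pics/t3c.png",np.hstack([t[:,150:550],s[:,150:550]])); print(env.state()["t"])
E
```

```text
pack in dock [-0.16196161 -0.02262758] 0.006517765186359298 [[-0.3, -0.8], [0.6, -1.0], [-0.2, 1.9]]
False [0.51877469 0.0218825  0.08102234] [0.51873052 0.02183218 0.081     ]
19.6167
```

View pics/t3c.png

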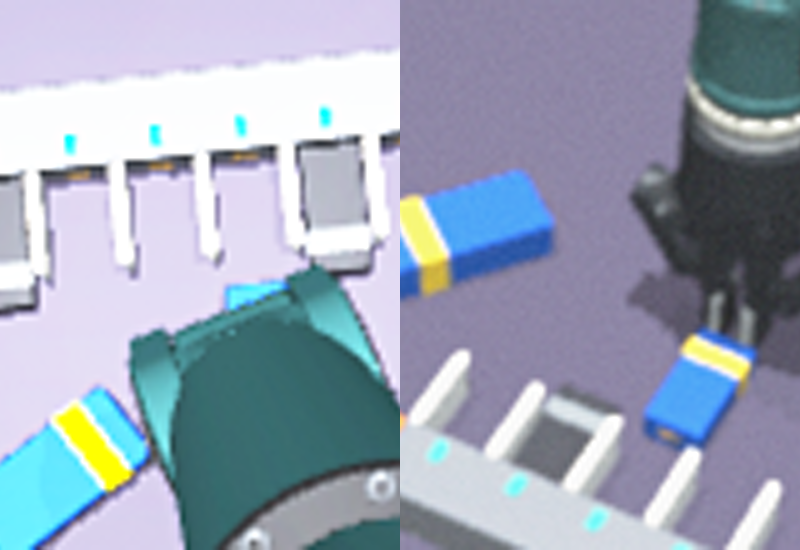

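The pack is lined up with the bay: its front left corner is at crop (228,287), between noses at (210,258) and (293,245), and the scene view agrees. I'll push it home with a force stop.

```bash
python3 - <<'E'
from h import *
from bench import env
h=env.move_linear(W(-74,-23,.081),feed=.04,until_force=8)
R=np.array([[c_,-s_],[s_,c_]])
def rep(h):
    s=env.state(); print(h,"tool dock",(R.T@(s["ee_pos"][:2]-D[:2])*1e3).round(1),s["ft_force"].round(2),s["t"])
rep(h)
E
```

```text
True tool dock [-81.1 -23.1] [-0.33  0.06 -0.46] 21.3
```

It stopped at tool x = -81 mm, which is where "home" should be (-70 - 11). I'll press again to confirm, then back off and look.

```bash
python3 - <<'E'
from h import *
from bench import env
R=np.array([[c_,-s_],[s_,c_]])
def rep(h):
    s=env.state(); print(h,"tool dock",(R.T@(s["ee_pos"][:2]-D[:2])*1e3).round(1),s["ft_force"].round(2),s["t"])
env.sleep(.3); rep(0)
rep(env.move_linear(W(-74,-23,.081),feed=.015,until_force=10)); env.sleep(.2); rep(0)
env.move_linear(W(-130,-23,.081),feed=.1)
env.move_linear(W(-150,-23,.25),feed=.25)
env.goto([.42,-.1,.35],R0)
t=cv2.resize(env.camera("top")[150:260,225:385,::-1],None,fx=5,fy=5,interpolation=cv2.INTER_CUBIC)
s=cv2.resize(env.camera("scene")[180:290,270:430,::-1],None,fx=5,fy=5,interpolation=cv2.INTER_CUBIC)
cv2.imwrite("pics/t4c.png",np.hstack([t[:,200:600],s[:,100:500]])); rep(0)
E
```

```text
0 tool dock [-82.  -23.2] [-0.5  -0.34  0.88] 21.6
True tool dock [-80.1 -23.2] [-0.02  0.01 -0.16] 22.1083
0 tool dock [-80.7 -23.3] [ 0.45  0.44 -0.92] 22.3083
0 tool dock [-264.  -131.4] [ 0.12 -0.23  0.59] 24.6583
```

View pics/t4c.png

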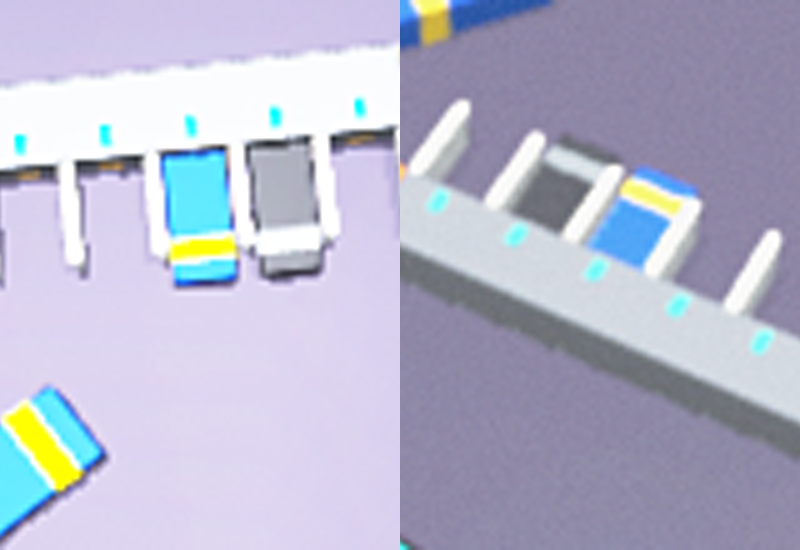

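The final view shows the blue pack in bay 3 with its near end at crop (207,283). That is level with the grey pack's near end at (292,273) once the dock's slope is allowed for. However, the held force read about 0 after both stops, so I'll do one more check: a short position-limited press, reading the steady force.

```bash
python3 - <<'E'
from h import *
from bench import env
R=np.array([[c_,-s_],[s_,c_]])
def rep(h):
    s=env.state(); print(h,"tool dock",(R.T@(s["ee_pos"][:2]-D[:2])*1e3).round(1),(R.T@s["ft_force"][:2]).round(2),s["t"])
env.goto(W(-150,-23,.2),R0)
env.move_linear(W(-120,-23,.081),feed=.15)
env.move_linear(W(-84,-23,.081),feed=.06); env.sleep(.2); rep("free")
for x in(-81,-80,-79.5,-79,-78.5):
    env.move_linear(W(x,-23,.081),feed=.01); env.sleep(.25); rep(x)
    if (R.T@env.state()["ft_force"][:2])[0]<-6: break
env.move_linear(W(-130,-23,.081),feed=.1)
env.move_linear(W(-150,-23,.25),feed=.25)
env.goto([.42,-.1,.35],R0)
im=env.camera("top")[:,:,::-1]; cv2.imwrite("pics/t5.png",im)
b=cv2.imread("pics/top0.png").astype(int); d=np.abs(im.astype(int)-b).max(2)>40
n,_,st,_=cv2.connectedComponentsWithStats(d.astype(np.uint8)); print(st[1:][st[1:,4]>8].tolist()); rep("end")
t=cv2.resize(im[150:260,225:385],None,fx=5,fy=5,interpolation=cv2.INTER_CUBIC)
cv2.imwrite("pics/t5c.png",t)
E
```

```text
free tool dock [-84.6 -23. ] [-0.62 -0.02] 27.45
-81 tool dock [-81.1 -23.1] [-0.23 -0.02] 28.15
-80 tool dock [-81. -23.] [-4.92  0.07] 28.65
-79.5 tool dock [-80.9 -23. ] [-5.9   0.83] 29.15
-79 tool dock [-80.8 -23. ] [-5.39  0.52] 29.65
-78.5 tool dock [-80.7 -23. ] [-7.33  0.18] 30.15
[[297, 180, 16, 28, 365], [312, 225, 16, 28, 354], [340, 265, 136, 135, 11545], [371, 325, 3, 5, 12]]
end tool dock [-264.3 -131.7] [-0.19 -0.48] 32.475
```

View pics/t5c.png

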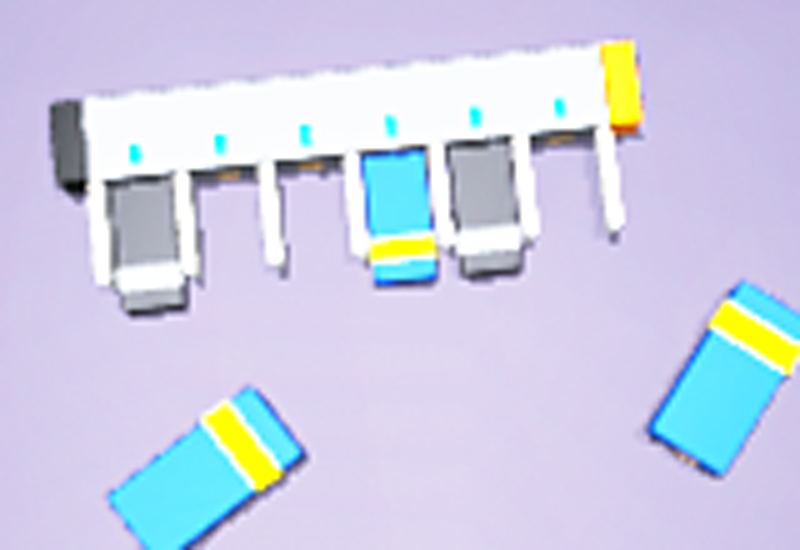

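Pressing 2.5 mm further moved the tool only 0.4 mm, and the force rose to 7 N, so the pack is firmly against the wall. Apart from the arm itself, the only changes in the top view since the start are where the pack was and where it is now.

```bash
python3 -c "
from bench import env
env.finish_job(); print(env.state()['t'])"
```

```text
the job is handed in; nothing more can be done
the job is handed in; nothing more can be done
```

The job is done and handed in. The blue pack is fully home in the third bay from the orange end, and the arm is clear of everything. It took about 32 s of the 64 s allowed.

- **Counting:** The orange cap is at dock y = -150. With closed fingertips I touched the tops of dividers 0, 1 and 2 in order, before moving the pack. Each contact came at the expected 30 mm height with about 5 N.
- **Moving the pack:** I used the smallest of the three blue packs. I pushed it sideways along the desk to line up with bay 3 (dock y = -23), then pushed it in from behind without lifting it.
- **Fully home:** The first two force stops were at the right depth, but the force then read about 0, so they didn't prove it. In a third press, I commanded 2.5 mm more; the tool moved only 0.4 mm and the force held at 5–7 N, so the pack is against the wall. Its near end is also level with the seated grey pack's.
- **Everything else:** Compared with the start, the top view changed only where the pack was, where it is now, and where the arm shows. The grey packs, bottle, mouse and larger blue packs show no movement. No check was left failing.

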